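Hang the wash basket on the rinse stand

TASK

Put the finished L bracket that was left on the bench into the wire wash basket, on its floor beside the one already there. Then raise the basket's bail upright while the basket still stands on the bench, carry the basket by the bail without tipping it and hang it with the bail over both prongs of the rinse stand's double hook, so that it hangs free and still above the pan with both brackets in it. Leave the other things on the bench where they are.

Things in the scene. Friction and masses are not known exactly. Their poses are not given: they have to be found in the camera images.
- basket: Loose wire-mesh wash basket, open on top, 130 mm (its x) by 150 mm (its y) outside, 60 mm high; walls and floor 4 mm; about 0.34 kg empty. Origin: centre of the underside, z up. Its bail pivots on ears at the middle of the two short walls: axis along basket y, 66 mm above the origin. The flat bail lies outside the rim on the -x side. Basket and stand can each be left or right.
- bail (a joint): Bail angle: 0 = flat (level on a stop, crossbar 105 mm from the pivot axis on the basket's -x side, 66 mm above its underside), 1.571 = upright (crossbar 171 mm above the underside, over the middle), 3.14 = flat on the +x side. Swings easily and falls flat when let go. A U of 6 mm wire, 164 mm wide over all; straight crossbar 124 mm long, parallel to basket y.
- bail_grip (a point): Centre of the bail's crossbar. Here a black grip roll, 14 mm in diameter and 60 mm long (along basket y), turns freely on the wire, so the bail can swing in a hand that does not turn. On both sides of the roll 32 mm of bare straight wire is left for the hook. The point's y axis lies along the crossbar; at bail angle 0 its axes are the basket's.
- bracket: The bracket left on the bench, in its middle, at any yaw: a machined aluminium L, about 70 g, standing on its foot. Foot 50 mm (its x) by 30 mm (y) by 10 mm thick, origin at the centre of its underside; upright web 10 mm thick, 30 mm wide at the foot's -x end (mid-plane at x = -20 mm), rising to 50 mm above the underside.
- packed_bracket: The same kind of bracket, already standing in the basket on its floor, in the half towards the basket's +y end (the half towards -y is empty). Same size and origin as the other.
- rinse_stand: Fixed stainless stand: a pan 200 mm (its x) by 220 mm (its y), rim 25 mm high, and behind it a post 18 mm thick at x = +125 mm, 223 mm high, with a double hook. Its -x side faces roughly the robot. Origin: on the bench under the hook seat, in the middle of the pan.
- hook_seat (a point): Where the crossbar's centre comes to rest on the hook, 225 mm above the bench; axes as the stand's. Two 8 mm prongs, mid-lines at y = -42 and +42 mm (the grip roll fits between), upper side 3 mm below this point (7 mm to mid-line), run level from x = +125 mm to -18 mm, then turn up to tips at x = -33 mm, 21 mm above it. They enter the bail's loop from the stand's -x side.
- blank: Bystander: sawn aluminium block 60 x 30 x 25 mm, lying close to the bracket. Origin: centre of the underside.
- vee_block: Bystander: steel vee block 40 x 34 x 30 mm, close to the bracket. Origin: centre of the underside.
- bottle: Bystander: clear bottle 64 mm in diameter, 205 mm high, standing behind the bracket. Origin: centre of the underside.
- deburrer: Bystander: hand deburring tool like a screwdriver, 150 mm long (its x), lying near the robot. Origin: under its middle.
- case: Bystander: flat black case 60 x 150 x 22 mm at the back. Origin: centre of the underside.
- marker: Bystander: marker pen 120 mm long (its x), 14 mm thick, at the back. Origin: centre of the underside.
- paste_tin: Bystander: tin 68 mm in diameter, 42 mm high, at the back. Origin: centre of the underside.
Things that resemble listed ones, but are neither listed nor needed, are in the scene too. Leave any red look-alike of the bracket alone.

How it is judged:
On the way, in this order (a step that is already met when the one before it is completed fails the run):
1. the bracket from the bench is in the basket, on its floor, and let go (x of bracket in the frame of basket between -0.062 and 0.062 m and y of bracket in the frame of basket between -0.072 and 0.072 m and z of bracket in the frame of basket between -0.002 and 0.035 m and contact force between the fingers and bracket below 0.2 N), for 0.2 s.
2. the bail is upright (within 0.3 rad) while the basket stands on the bench (value of joint bail between 1.27 and 1.87 rad and height (world z) of basket below 0.008 m and angle between basket's own z axis and vertical below 0.1 rad), for 0.1 s.
At the end, for the whole second after the job is handed in: The crossbar rests on both prongs behind the upturned tips (25 mm in front to 60 mm behind the seat, within 15 mm sideways, 10 mm in height); the basket hangs from it clear of the pan, level within 0.2 rad and still, both brackets on its floor (x of bail_grip in the frame of hook_seat between -0.025 and 0.06 m and y of bail_grip in the frame of hook_seat between -0.015 and 0.015 m and z of bail_grip in the frame of hook_seat between -0.006 and 0.01 m and contact force between basket and rinse_stand above 2 N and height (world z) of basket above 0.035 m and angle between basket's own z axis and vertical below 0.2 rad and linear speed of basket below 0.05 m/s and x of bracket in the frame of basket between -0.062 and 0.062 m and y of bracket in the frame of basket between -0.072 and 0.072 m and z of bracket in the frame of basket between -0.002 and 0.035 m and x of packed_bracket in the frame of basket between -0.062 and 0.062 m and y of packed_bracket in the frame of basket between -0.072 and 0.072 m and z of packed_bracket in the frame of basket between -0.002 and 0.035 m); the robot touches nothing.
It fails at once if the basket is tipped by more than 0.6 rad (angle between basket's own z axis and vertical above 0.6 rad).
It fails at once if a bystander is shifted by more than 25 mm (distance of any of blank, vee_block, deburrer, case, marker, paste_tin from where it was at the start of the episode above 0.025 m).
It fails at once if the bottle is shifted by more than 25 mm or tipped (distance of bottle from where it was at the start of the episode above 0.025 m or angle between bottle's own z axis and vertical above 0.4 rad).
It also fails if it takes over 67 s, if anything falls off the work surface, if the arm or the gripper's body presses on something with over 40 N, if the wrist force passes 120 N, or if a joint passes its speed limit or range.

ROBOT

A 7-joint arm with a two-finger parallel gripper is mounted at the origin on the work surface. World frame = base frame: x ahead of the robot, y to its left, z up, the work surface at z = 0. Lengths are in m, angles in rad, forces in N, time in s.
With the tool pointing down it reaches from about 0.4 to 0.85 m from the base axis. Payload 4.5 kg.
Tool frame: the origin (TCP) lies between the finger pads; the fingertips stand 19 mm ahead of it and the grasp point (between the pads) is the TCP (r.tips_ahead is the distance from the TCP to the fingertips, in m); z points along the fingers, y is the line along which they close (so a half turn about z gives the same grasp; the last joint's range is limited). The gripper opens to 88 mm and grips with 3 to 60 N. Pads are 18 mm wide; open, the fingers measure 123 mm over their backs; the gripper's body (75 mm by 187 mm) begins 45 mm behind the grasp point.
Start: joints at [1.348, 0.689, -0.195, 1.565, 0.157, 0.902, -0.215], TCP at [0.159, -0.605, 0.23] pointing down, gripper open.
Joint ranges: [-3.01, 3.01], [-0.46, 2.08], [-1.47, 1.51], [0.13, 2.56], [-1, 4.14], [0.04, 2.09], [-2.66, 2.66]. Speed limits (rad/s): [2.57, 2.57, 3.14, 3.14, 3.14, 3.14, 3.14].

INTERFACE

Orientations are given as a unit quaternion [x, y, z, w].
In Python, from plant import r, cams, models gives the robot as it stands. The module is installed in compiled form; this text tells all that it offers.
- The arm moves only by the tool jog_arm, never from a script. Its arguments are lists of equal length, an entry for each row: "turn": the turn, a rotation vector about the tool's x, y, z in rad, a list of three; "translation": the shift along the tool's x, y, z in m, a list of three; "grip": the closure, from 0 (fully open) to 1 (shut). In form: {"turn": [[ax, ay, az], ...], "translation": [[tx, ty, tz], ...], "grip": [grip, ...]}. A call has 1 to 20 rows; each row is the pose to reach, as a shift and turn from the pose commanded when the call began, along the tool's axes at that moment; what a row does not reach only later rows make up. A row lasts 1/8 s, in which the tool goes at most 62.5 mm and 10.7 degrees, less where a joint would pass 70% of its speed; a pose out of reach is approached as far as the arm can. A call with a gripper value outside its range is refused whole. The fingers move at their own pace and stop on an object; "force" is the grip in N (left out, the last holds). Time passes only in rows, so rows that repeat a pose let the fingers close. It gives the time, the measured TCP pose, the force, the opening and the grip force at its end, in the units of the state.
- r.get_state(): the state, without advancing time (a new reading comes with each control period).
- cams.snapshot(name): name is "side" or "top"; returns the picture (480x640x3 uint8, red, green, blue); there is no depth.
- cams.camera_params(name): a dict with "fx", "fy", "cx", "cy" (pixels), "k1" (the pictures are not rectified: a ray, as slopes to the right and down, at radius r is drawn at 1 + k1 r^2 times it, then the intrinsics apply), "eye" and "orientation" of the camera in the world. Camera axes: x right, y up, looking along -z (the intrinsics and any distortion apply to the point x, -y, -z); pixel columns grow to the right and rows downward; lengths in m; the calibration is good to about 2 mm. A picture is of the moment at which its call begins. camera_params takes no time and is no camera call.
- r.finish_job(): hands the job in; it is judged then, once.
Trained networks look in the newest picture that a camera, given by its name, has taken for a name from the list of things; names that differ only in an ending like _2 or _b are one class to them, and where a whole thing is asked for, a point or a joint stands for the part that bears it (a point fixed in the world has none). Each returns a list of dicts, best first, with "p" (0 to 1); they miss things now and then, are a little off and sometimes report something else, mostly with a low value. They report only what shows in the picture. A call takes as long as a camera call. They do not tell look-alikes from the thing itself.
- models.find_in(camera, name): "position" ([x, y, z] in m, in world coordinates, good to about 4 mm: the middle of the surface that is visible of it).
- models.masks_of(camera, name): "pixels" (480x640 bool, what is visible of it).
- models.place_of(camera, name): "position" ([x, y, z] in m, in world coordinates, good to about 4 mm: a listed point, or the origin of a listed thing).
The state is a dict: "clock": time; "q": joint angles; "qd": joint speeds; "joint_torque": joint torques, N m; "tool_pos": TCP position; "eef_rot": TCP orientation; "contact_force": force on the tool from outside, world axes, zero at the start; "moment": the same for the moment, N m; "opening": opening from 0.0 (shut) to 1.0 (fully open); "finger_force": force on a finger pad.
Only numpy, scipy, OpenCV 4.12 (cv2) and the standard library are available. Lean on these libraries where they do the work, as an engineer would, in place of code of your own. Each camera call takes 0.05 s, during which the arm holds its last target. There are 200 camera calls.

## Working session

There is one attempt and no reset: what is moved stays moved. The work goes in short steps, Python scripts to look and compute and a tool call to move; the robot and the scene stay as the last step left them, time stands still between calls to the robot, and variables do not carry over. Pictures are saved under pics/ and viewed, at most 13 in all, crops included, and the job is handed in when it is done.

Besides the shell and the picture viewer there is one more tool, called after ">>>" as name(argument=value, ...) on one line, values as JSON. jog_arm: Moves the arm, as the interface text tells. Its arguments: {"type":"object","properties":{"turn":{"type":"array"},"translation":{"type":"array"},"grip":{"type":"array"},"force":{"type":"number"}},"required":["turn","translation","grip"]}

```bash
mkdir -p pics; cat > h.py <<'E'
import numpy as np, cv2
from scipy.spatial.transform import Rotation as R
from plant import r, cams, models
def save(n,img,f): cv2.imwrite('pics/'+f,img[:,:,::-1])
def proj(cam,P):
    c=cams.camera_params(cam); P=np.atleast_2d(P)
    p=(P-np.array(c['eye']))@R.from_quat(c['orientation']).as_matrix()
    s=np.c_[p[:,0]/-p[:,2],-p[:,1]/-p[:,2]]
    s=s*(1+c['k1']*(s**2).sum(1,keepdims=True))
    return s*[c['fx'],c['fy']]+[c['cx'],c['cy']]
def ray(cam,uv):
    c=cams.camera_params(cam); d=(np.atleast_2d(uv)-[c['cx'],c['cy']])/[c['fx'],c['fy']]
    s=d.copy()
    for _ in range(20): s=d/(1+c['k1']*(s**2).sum(1,keepdims=True))
    v=np.c_[s[:,0],-s[:,1],-np.ones(len(s))]@R.from_quat(c['orientation']).as_matrix().T
    return np.array(c['eye']),v
def atz(cam,uv,z):
    e,v=ray(cam,uv); return e+v*((z-e[2])/v[:,2])[:,None]
def tri(uv1,uv2,c1='top',c2='side'):
    e1,v1=ray(c1,uv1);e2,v2=ray(c2,uv2);v1=v1[0];v2=v2[0]
    t=np.linalg.lstsq(np.c_[v1,-v2],e2-e1,rcond=None)[0]
    a,b=e1+v1*t[0],e2+v2*t[1]; return (a+b)/2,np.linalg.norm(a-b)
E
python3 - <<'E'
from h import *
np.set_printoptions(precision=3,suppress=True)
for c in ['top','side']:
    im=cams.snapshot(c);save(c,im,c+'0.png')
    p=cams.camera_params(c);print(c,p)
    for n in ['bracket','basket','bail_grip','hook_seat','rinse_stand','bottle','blank','vee_block']:
        try:
            for d in models.place_of(c,n)[:4]: print(n,round(d['p'],2),np.array(d['position']),proj(c,d['position'])[0].round())
        except Exception as e: print(n,e)
print(r.get_state())
E
```

```text
top {'fx': 531.2745950719185, 'fy': 531.2745950719185, 'cx': 315.3719450858107, 'cy': 239.5972209001771, 'k1': -0.08677812659981457, 'eye': array([ 0.342, -0.003,  1.277]), 'orientation': array([ 0.078, -0.076, -0.694,  0.712])}
bracket 0.82 [ 0.649 -0.109 -0.003] [362. 232.]
bracket 0.8 [ 0.533 -0.083 -0.002] [351. 278.]
bracket 0.8 [0.66  0.118 0.002] [270. 225.]
bracket 0.56 [ 0.584  0.005 -0.001] [315. 257.]
basket 0.88 [ 0.555 -0.304 -0.002] [441. 271.]
bail_grip 0.94 [ 0.511 -0.213  0.068] [409. 285.]
hook_seat 0.69 [0.533 0.31  0.224] [164. 257.]
hook_seat 0.27 [ 0.715 -0.006  0.004] [321. 205.]
hook_seat 0.21 [0.77  0.213 0.002] [235. 182.]
rinse_stand 0.92 [0.531 0.309 0.001] [190. 275.]
rinse_stand 0.58 [0.539 0.03  0.004] [304. 274.]
bottle 0.71 [ 0.713 -0.006  0.003] [321. 206.]
blank 0.59 [ 0.623 -0.011  0.002] [322. 241.]
vee_block 0.83 [0.538 0.029 0.003] [305. 274.]
side {'fx': 580.4999551079052, 'fy': 580.4999551079052, 'cx': 310.206841361919, 'cy': 246.31539027344996, 'k1': -0.08348702274218676, 'eye': array([ 0.274, -0.67 ,  0.844]), 'orientation': array([ 0.391, -
[... 477 characters left out ...]
.533  0.308 -0.001] [250. 218.]
rinse_stand 0.37 [ 0.368 -0.013  0.003] [216. 344.]
bottle 0.76 [ 0.717 -0.007  0.   ] [386. 292.]
blank 0.64 [ 0.623 -0.013 -0.002] [344. 308.]
vee_block 0.8 [0.54  0.029 0.004] [297. 302.]
{'clock': 0.9, 'q': array([ 1.348,  0.689, -0.195,  1.565,  0.157,  0.902, -0.215]), 'qd': array([-0.   ,  0.001, -0.001,  0.002,  0.001, -0.002,  0.001]), 'joint_torque': array([  0.   , -52.748,  -1.268, -15.374,  -0.052,  -0.001,   0.   ]), 'tool_pos': array([ 0.159, -0.605,  0.23 ]), 'eef_rot': array([0.992, 0.128, 0.   , 0.   ]), 'contact_force': array([0.633, 0.983, 0.038]), 'moment': array([-0.042, -0.037,  0.021]), 'finger_force': 0.0, 'opening': 0.998668948827867}
```

View pictures.

View pics/top0.png

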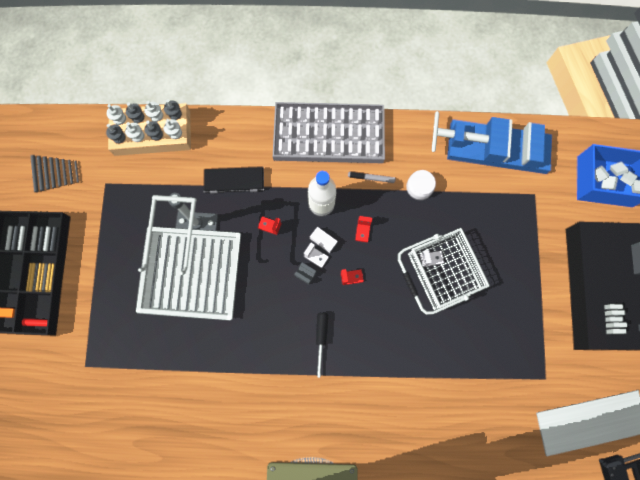

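View pics/side0.png

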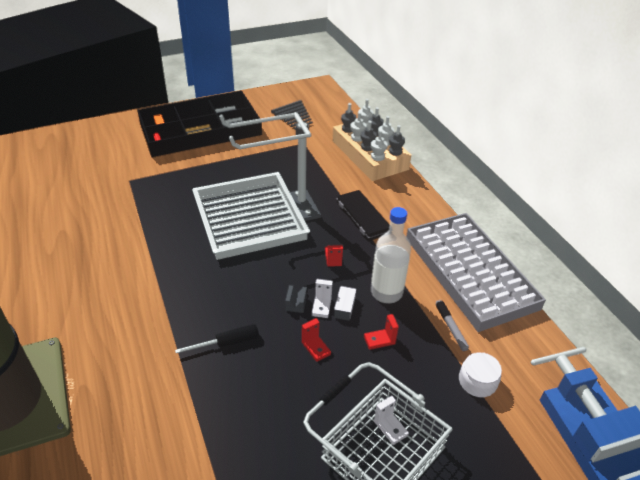

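```bash
python3 - <<'E'
import cv2,numpy as np
a=cv2.imread('pics/top0.png');b=cv2.imread('pics/side0.png')
A=cv2.resize(a[220:295,280:380],(800,600)[0:2],interpolation=cv2.INTER_CUBIC)[:, :]
A=cv2.resize(a[222:290,280:348],(400,400),interpolation=cv2.INTER_CUBIC)
B=cv2.resize(b[265:333,283:351],(400,400),interpolation=cv2.INTER_CUBIC)
C=cv2.resize(a[220:320,390:500],(400,200*1),interpolation=cv2.INTER_CUBIC)
cv2.imwrite('pics/crop1.png',np.hstack([A,B]))
E
python3 - <<'E'
from h import *
np.set_printoptions(precision=4,suppress=True)
# mask outlines
for c in ['top','side']:
    cams.snapshot(c)
    for n in ['bracket','rinse_stand','bail_grip','vee_block','blank']:
        for m in models.masks_of(c,n)[:4]:
            k=m['pixels'];ys,xs=np.nonzero(k)
            rect=cv2.minAreaRect(np.c_[xs,ys].astype(np.float32))
            print(c,n,round(m['p'],2),len(xs),cv2.boxPoints(rect).round(0).astype(int).tolist())
E
```

```text
top bracket 0.84 277 [[355, 240], [359, 216], [371, 218], [367, 242]]
top bracket 0.76 318 [[301, 253], [311, 242], [329, 258], [320, 269]]
top bracket 0.57 308 [[257, 232], [258, 216], [281, 218], [280, 234]]
top bracket 0.54 268 [[341, 271], [362, 269], [363, 283], [342, 284]]
top rinse_stand 0.88 9648 [[136, 313], [147, 191], [244, 200], [232, 322]]
top rinse_stand 0.56 647 [[402, 191], [415, 166], [439, 178], [426, 203]]
top bail_grip 0.72 217 [[387, 270], [400, 258], [443, 308], [430, 320]]
top vee_block 0.57 273 [[294, 275], [302, 262], [317, 271], [309, 284]]
top blank 0.54 322 [[309, 237], [317, 226], [337, 242], [329, 252]]
side bracket 0.96 688 [[295, 326], [318, 318], [331, 355], [309, 363]]
side bracket 0.75 313 [[325, 246], [341, 245], [343, 265], [327, 266]]
side bracket 0.73 647 [[312, 317], [316, 279], [333, 280], [330, 319]]
side bracket 0.63 579 [[362, 337], [390, 314], [405, 332], [377, 356]]
side bail_grip 0.66 851 [[298, 423], [364, 349], [413, 393], [348, 467]]
side vee_block 0.75 441 [[284, 310], [288, 285], [307, 287], [304, 313]]
side blank 0.71 520 [[333, 317], [340, 286], [357, 290], [349, 321]]
```

View pics/crop1.png

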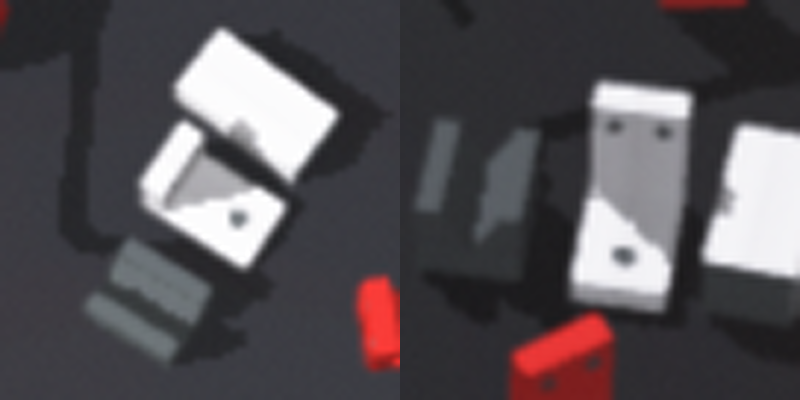

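Candidates for the bracket (top view): red look-alikes at (363,230), (352,276), (269,225); the silver one at (316,256) between vee block (305,272) and blank (322,240). Only that one is bare aluminium on the bench and in the middle, so it is the one; the crop confirms it (web at the left, at px (309,250), foot to the lower right).

```bash
python3 - <<'E'
import cv2,numpy as np
a=cv2.imread('pics/top0.png');b=cv2.imread('pics/side0.png')
f=lambda i,x,y,w:cv2.resize(i[y:y+w*3//4,x:x+w],(400,300),interpolation=cv2.INTER_CUBIC)
cv2.imwrite('pics/crop2.png',np.vstack([np.hstack([f(a,384,222,120),f(a,110,184,184)]),np.hstack([f(b,290,354,168),f(b,180,100,160)])]))
E
python3 - <<'E'
from h import *
from scipy.optimize import least_squares
np.set_printoptions(precision=4,suppress=True)
s=400/68
T=np.array([[185,122],[142,188],[288,208],[247,268]])/s+[280,222]
S=np.array([[195,80],[293,92],[172,300],[268,312],[175,285],[268,298]])/s+[283,265]
mT=np.array([[-25,-15,50],[-25,15,50],[25,-15,10],[25,15,10]])/1000.
for sg in (1,-1):
    mt=mT*[1,sg,1]
    ms=np.array([[-25,15,50],[-25,-15,50],[25,15,0],[25,-15,0],[25,15,10],[25,-15,10]])/1000.*[1,sg,1]
    def g(p,m): return m@R.from_euler('z',p[2]).as_matrix().T+[p[0],p[1],0]
    fun=lambda p:np.r_[(proj('top',g(p,mt))-T).ravel(),(proj('side',g(p,ms))-S).ravel()]
    o=min((least_squares(fun,[.584,.004,y]) for y in (-3,-2,-1,0,1,2)),key=lambda o:o.cost)
    print(sg,o.x,np.degrees(o.x[2]),o.cost); print(o.fun.reshape(-1,2).round(1).tolist())
# height check: web top mid triangulated
print(tri(T[:2].mean(0),S[:2].mean(0)), tri(T[2:].mean(0),S[4:].mean(0)))
E
```

```text
1 [0.5819 0.0012 4.1689] 238.86119510654834 1100.791289320992
[[-7.2, 10.3], [7.0, -11.4], [-7.0, 9.8], [6.6, -10.6], [16.4, 2.5], [-15.9, -1.5], [15.7, 2.3], [-16.3, -1.8], [15.4, 1.4], [-16.2, -2.9]]
-1 [0.5817 0.0009 4.1867] 239.87982749114775 1.9117205821486214
[[-0.4, 0.0], [0.2, -0.6], [-0.2, -0.6], [0.3, -0.4], [0.4, 0.7], [-0.5, 0.5], [0.1, 0.5], [-0.5, 0.3], [-0.3, -0.4], [-0.3, -0.8]]
(array([0.5936, 0.0222, 0.0521]), np.float64(0.0010091215602182075)) (array([ 0.569 , -0.0208,  0.0082]), np.float64(0.001381588387006156))
```

View pics/crop2.png

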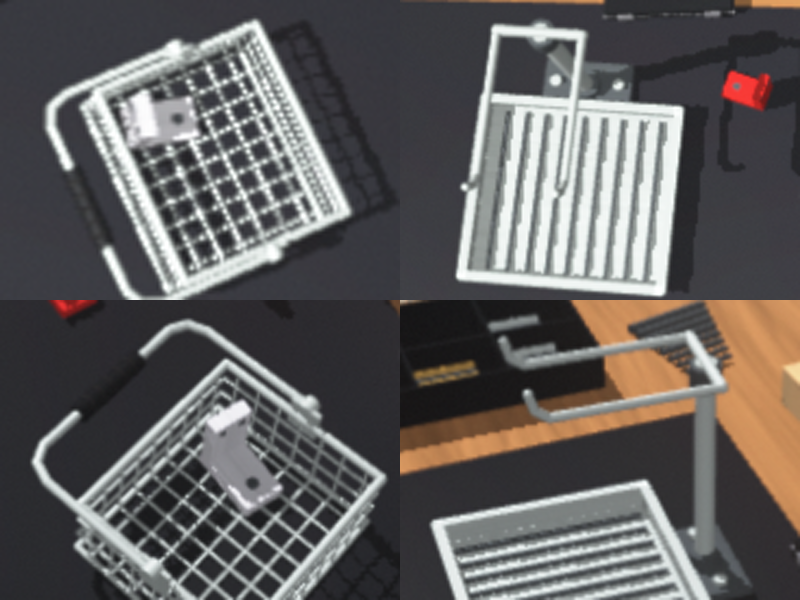

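The crops show the basket (rim corners at crop (258,24), (350,212), (172,292), (88,105); black roll at (87,208)), the packed bracket in the +y half with the -y half empty, and the stand's pan and both prongs with tips towards the robot.

```bash
python3 - <<'E'
from h import *
from scipy.optimize import least_squares
np.set_printoptions(precision=4,suppress=True)
def fit(T,mT,S,mS,p0):
    g=lambda p,m: np.array(m)/1000@R.from_euler('z',p[2]).as_matrix().T+[p[0],p[1],0]
    fun=lambda p:np.r_[(proj('top',g(p,mT))-T).ravel(),(proj('side',g(p,mS))-S).ravel()]
    o=least_squares(fun,p0,loss='soft_l1');print(o.x,np.degrees(o.x[2]));print(fun(o.x).reshape(-1,2).round(1).tolist())
T=np.array([[258,24],[350,212],[172,292],[88,105],[87,208]])/(400/120)+[384,222]
S=np.array([[225,62],[383,178],[78,210],[112,84]])/(400/168)+[290,354]
fit(T,[[65,75,60],[65,-75,60],[-65,-75,60],[-65,75,60],[-105,0,66]],S,[[-65,75,60],[65,75,60],[-65,-75,60],[-105,0,66]],[.556,-.307,-1.15])
print(tri(T[4],S[3]))
T=np.array([[88,97],[283,107],[263,292],[58,277],[68,187],[160,192]])/(400/184)+[110,184]
S=np.array([[103,43],[128,96],[33,223],[245,185]])/2.5+[180,100]
fit(T,[[100,110,25],[100,-110,25],[-100,-110,25],[-100,110,25],[-33,42,246],[-33,-42,246]],S,[[-33,42,246],[-33,-42,246],[-100,110,25],[100,110,25]],[.533,.31,0])
print(tri(T[4],S[0]),tri(T[5],S[1]))
E
```

```text
[ 0.5535 -0.3122 -1.1487] -65.81332914510499
[[-0.0, -0.7], [0.4, 0.8], [3.8, -1.2], [1.6, -4.2], [0.4, 0.5], [-0.1, -1.7], [0.7, -0.1], [-2.3, -2.8], [-2.2, 0.7]]
(array([ 0.513 , -0.216 ,  0.0653]), np.float64(0.00280122329557031))
[ 0.5319  0.3035 -0.0446] -2.5546488363088025
[[0.1, 0.6], [-0.6, 2.0], [0.1, -0.2], [2.7, -0.4], [0.2, 0.2], [-0.6, 0.9], [0.5, -1.7], [0.3, -1.5], [1.8, 0.9], [-0.4, 0.1]]
(array([0.5008, 0.349 , 0.2413]), np.float64(0.001965426621834401)) (array([0.4978, 0.263 , 0.2428]), np.float64(0.003179116871363156))
```

```bash
cat >> h.py <<'E'
def go(P,ang,tilt=None):
    "turn and translation (tool axes) to reach TCP P with tool y at ang deg, tool down"
    s=r.get_state(); R0=R.from_quat(s['eef_rot'])
    a=np.radians(ang); y=np.array([np.cos(a),np.sin(a),0]); z=np.array([0,0,-1.])
    R1=R.from_matrix(np.c_[np.cross(y,z),y,z])
    print('turn',(R0.inv()*R1).as_rotvec().round(4),'trans',R0.inv().apply(np.array(P)-s['tool_pos']).round(4),'t',s['clock'],'q',s['q'].round(2))
E
python3 -c "
from h import *
go([.592,.018,.23],59.9)"
```

```text
turn [ 1.0000e-04  1.0000e-04 -2.3594e+00] trans [ 5.771e-01 -4.921e-01 -1.000e-04] t 1.5 q [ 1.35  0.69 -0.19  1.57  0.16  0.9  -0.22]
```

>>> jog_arm(turn=[[0,0,-2.36],[0,0,-2.36],[0,0,-2.36],[0,0,-2.36],[0,0,-2.36],[0,0,-2.36],[0,0,-2.36],[0,0,-2.36],[0,0,-2.36],[0,0,-2.36],[0,0,-2.36],[0,0,-2.36],[0,0,-2.36],[0,0,-2.36],[0,0,-2.36],[0,0,-2.36],[0,0,-2.36]], translation=[[0.577,-0.492,0],[0.577,-0.492,0],[0.577,-0.492,0],[0.577,-0.492,0],[0.577,-0.492,0],[0.577,-0.492,0],[0.577,-0.492,0],[0.577,-0.492,0],[0.577,-0.492,0],[0.577,-0.492,0],[0.577,-0.492,0],[0.577,-0.492,0],[0.577,-0.492,0],[0.577,-0.492,0],[0.577,-0.492,0],[0.577,-0.492,0],[0.577,-0.492,0]], grip=[0.55,0.55,0.55,0.55,0.55,0.55,0.55,0.55,0.55,0.55,0.55,0.55,0.55,0.55,0.55,0.55,0.55])

```text
clock: 3.62
tool_pos: [0.5917, 0.017, 0.2301]
eef_rot: [0.26, 0.966, -0.0, 0.0]
contact_force: [-0.9, 0.2, 0.1]
opening: 0.45
finger_force: 0.0
```

```bash
python3 -c "
from h import *
go([.592,.018,.038],59.9);s=r.get_state();print(s['tool_pos'],s['opening'])
save('x',cams.snapshot('side')[200:400,220:460],'side1.png')"
```

```text
turn [-0.0005  0.0004 -0.0011] trans [0.0003 0.0011 0.1921] t 3.625 q [ 0.33  0.74 -0.79  1.65  0.61  1.01  0.38]
[0.5916895  0.0170278  0.23006528] 0.4500976928409769
```

>>> jog_arm(turn=[[0,0,0],[0,0,0],[0,0,0],[0,0,0],[0,0,0],[0,0,0]], translation=[[0,0.001,0.05],[0,0.001,0.1],[0,0.001,0.14],[0,0.001,0.17],[0,0.001,0.192],[0,0.001,0.192]], grip=[0.55,0.55,0.55,0.55,0.55,0.55])

```text
clock: 4.42
tool_pos: [0.5916, 0.0184, 0.0368]
eef_rot: [0.259, 0.966, -0.001, -0.001]
contact_force: [-1.7, -0.1, -0.2]
opening: 0.447
finger_force: 0.0
```

>>> jog_arm(turn=[[0,0,0],[0,0,0],[0,0,0],[0,0,0]], translation=[[0,0,0],[0,0,0],[0,0,0],[0,0,0]], grip=[1,1,1,1], force=30)

```text
clock: 4.92
tool_pos: [0.593, 0.0189, 0.0387]
eef_rot: [0.259, 0.966, 0.0, 0.001]
contact_force: [0.0, -1.3, 3.9]
opening: 0.104
finger_force: 30.0
```

```bash
python3 -c "
from h import *
b=np.array([.5553,-.3095]);a=np.radians(-66.2);x=np.array([np.cos(a),np.sin(a)]);y=np.array([-x[1],x[0]])
w=b+.012*x-.038*y;print(w,r.get_state()['tool_pos'])
go([*w,.22],-66.2)"
```

```text
[ 0.52537408 -0.33581424] [0.59297314 0.01891337 0.03870167]
turn [ 1.8000e-03 -3.0000e-04  2.2014e+00] trans [-0.1195 -0.3407 -0.1815] t 4.925 q [ 0.22  0.99 -0.6   1.78  0.87  0.66  0.16]
```

>>> jog_arm(turn=[[0,0,0],[0,0,0],[0,0,0],[0,0,0],[0,0,2.2],[0,0,2.2],[0,0,2.2],[0,0,2.2],[0,0,2.2],[0,0,2.2],[0,0,2.2],[0,0,2.2],[0,0,2.2],[0,0,2.2],[0,0,2.2],[0,0,2.2],[0,0,2.2],[0,0,2.2],[0,0,2.2],[0,0,2.2]], translation=[[0,0,-0.03],[0,0,-0.08],[0,0,-0.14],[0,0,-0.182],[-0.12,-0.34,-0.182],[-0.12,-0.34,-0.182],[-0.12,-0.34,-0.182],[-0.12,-0.34,-0.182],[-0.12,-0.34,-0.182],[-0.12,-0.34,-0.182],[-0.12,-0.34,-0.182],[-0.12,-0.34,-0.182],[-0.12,-0.34,-0.182],[-0.12,-0.34,-0.182],[-0.12,-0.34,-0.182],[-0.12,-0.34,-0.182],[-0.12,-0.34,-0.182],[-0.12,-0.34,-0.182],[-0.12,-0.34,-0.182],[-0.12,-0.34,-0.182]], grip=[1,1,1,1,1,1,1,1,1,1,1,1,1,1,1,1,1,1,1,1])

```text
clock: 7.42
tool_pos: [0.5258, -0.3356, 0.2199]
eef_rot: [0.978, 0.207, 0.0, -0.0]
contact_force: [0.1, 0.3, -0.3]
opening: 0.098
finger_force: 30.0
```

```bash
python3 -c "
from h import *
s=r.get_state();print(s['tool_pos'],s['opening'])
go([.5254,-.3358,.045],-66.2)
f=lambda i,x,y,w:cv2.resize(i[y:y+w*3//4,x:x+w],(400,300),interpolation=cv2.INTER_CUBIC)
save('x',np.hstack([f(cams.snapshot('top'),370,190,160),f(cams.snapshot('side'),240,260,280)]),'c3.png')"
```

```text
[ 0.52581997 -0.33564236  0.21988265] 0.0983295249053072
turn [-0.0001 -0.0001  0.002 ] trans [-0.0005 -0.      0.1749] t 7.425 q [ 0.61  0.7  -0.21  1.58  0.18  0.88 -0.82]
```

View pics/c3.png

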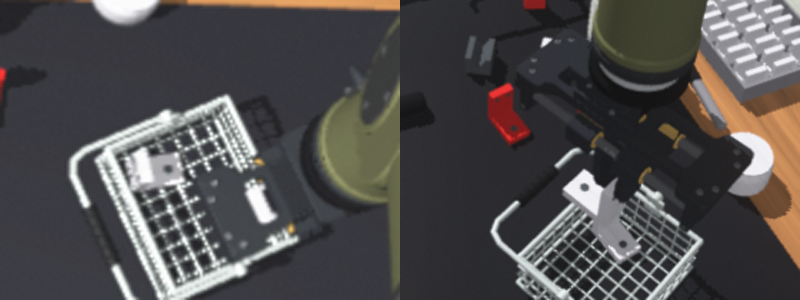

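The bracket is held over the empty -y half (side crop (600,215)), the packed one standing at crop top (155,170).

>>> jog_arm(turn=[[0,0,0],[0,0,0],[0,0,0],[0,0,0],[0,0,0],[0,0,0],[0,0,0]], translation=[[0,0,0.05],[0,0,0.09],[0,0,0.12],[0,0,0.145],[0,0,0.165],[0,0,0.176],[0,0,0.176]], grip=[1,1,1,1,1,1,1])

```text
clock: 8.4
tool_pos: [0.526, -0.3357, 0.0438]
eef_rot: [0.978, 0.207, -0.0, 0.0]
contact_force: [-0.4, -0.5, 0.6]
opening: 0.099
finger_force: 30.0
```

>>> jog_arm(turn=[[0,0,0],[0,0,0],[0,0,0]], translation=[[0,0,0],[0,0,0],[0,0,0]], grip=[0.65,0.65,0.65])

```text
clock: 8.78
tool_pos: [0.5262, -0.3358, 0.0445]
eef_rot: [0.978, 0.207, 0.0, 0.0]
contact_force: [-0.4, 0.8, 0.3]
opening: 0.348
finger_force: 0.0
```

>>> jog_arm(turn=[[0,0,0],[0,0,0],[0,0,0],[0,0,0]], translation=[[0,0,-0.03],[0,0,-0.08],[0,0,-0.13],[0,0,-0.156]], grip=[0.65,0.65,0.65,0.65])

```text
clock: 9.28
tool_pos: [0.527, -0.3362, 0.2032]
eef_rot: [0.978, 0.207, 0.002, 0.001]
contact_force: [-0.0, -0.0, -0.3]
opening: 0.349
finger_force: 0.0
```

```bash
python3 -c "
from h import *
f=lambda i,x,y,w:cv2.resize(i[y:y+w*3//4,x:x+w],(400,300),interpolation=cv2.INTER_CUBIC)
im={}
for c in ('top','side'):
    im[c]=cams.snapshot(c)
    for n in ('bail_grip','basket'):
        for d in models.place_of(c,n)[:2]: print(c,n,round(d['p'],2),np.round(d['position'],4))
save('x',np.hstack([f(im['top'],384,222,120),f(im['side'],290,354,168)]),'c4.png')
go([.514,-.214,.14],-66.2)"
```

```text
top bail_grip 0.83 [ 0.509  -0.214   0.0659]
top bail_grip 0.59 [ 0.7689 -0.2515 -0.0026]
top basket 0.59 [ 0.5568 -0.3085 -0.001 ]
top basket 0.49 [ 0.5114 -0.2141  0.0684]
side bail_grip 0.16 [ 0.7705  0.2135 -0.0024]
side basket 0.84 [ 0.5549 -0.3116  0.0007]
turn [-0.0021  0.0018  0.0015] trans [ 0.0392 -0.1151  0.0587] t 9.575 q [ 0.61  0.73 -0.21  1.6   0.19  0.84 -0.83]
```

View pics/c4.png

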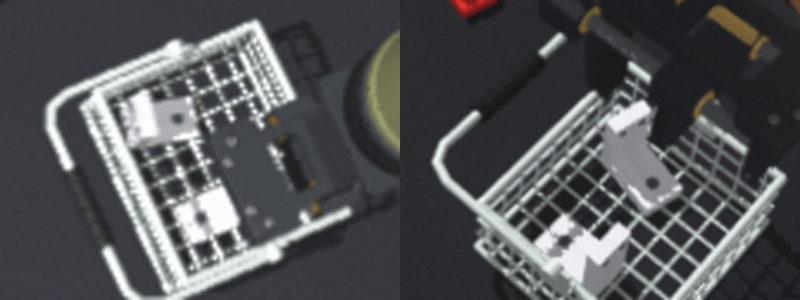

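>>> jog_arm(turn=[[0,0,0],[0,0,0],[0,0,0],[0,0,0],[0,0,0],[0,0,0],[0,0,0],[0,0,0]], translation=[[0.02,-0.06,0.02],[0.039,-0.115,0.05],[0.039,-0.115,0.06],[0.039,-0.115,0.08],[0.039,-0.115,0.1],[0.039,-0.115,0.12],[0.039,-0.115,0.131],[0.039,-0.115,0.131]], grip=[0.65,0.65,0.65,0.65,0.65,0.65,0.65,0.65])

```text
clock: 10.58
tool_pos: [0.5142, -0.215, 0.0679]
eef_rot: [0.978, 0.207, -0.001, -0.0]
contact_force: [-0.7, 0.6, -0.0]
opening: 0.349
finger_force: 0.0
```

```bash
python3 -c "
from h import *
go([.513,-.2145,.070],-66.2);print(r.get_state()['contact_force'],r.get_state()['tool_pos'])
f=lambda i,x,y,w:cv2.resize(i[y:y+w*3//4,x:x+w],(400,300),interpolation=cv2.INTER_CUBIC)
save('x',np.hstack([f(cams.snapshot('top'),370,212,130),f(cams.snapshot('side'),270,314,168)]),'c5.png')"
```

```text
turn [-0.001   0.0018  0.0009] trans [-0.0009 -0.001  -0.0021] t 10.575 q [ 0.39  0.85 -0.13  1.89  0.24  0.42 -1.07]
[-0.70083332  0.56735537 -0.04418925] [ 0.51424874 -0.21503259  0.06788314]
```

View pics/c5.png

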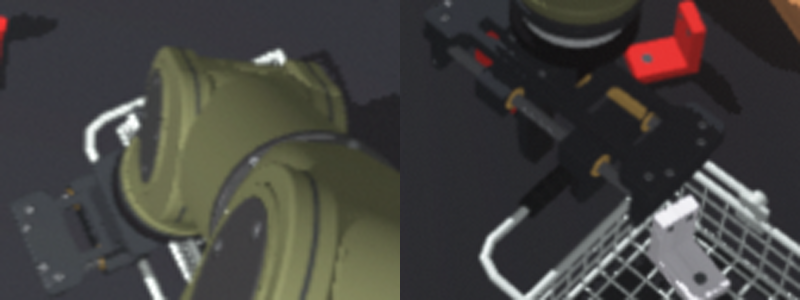

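The fingers straddle the black roll (side crop (555,190)); closing.

>>> jog_arm(turn=[[0,0,0],[0,0,0],[0,0,0]], translation=[[0,0,0],[0,0,0],[0,0,0]], grip=[1,1,1], force=25)

```text
clock: 11.05
tool_pos: [0.5152, -0.2147, 0.0693]
eef_rot: [0.978, 0.207, 0.0, 0.0]
contact_force: [0.2, 0.4, 0.2]
opening: 0.037
finger_force: 0.0
```

```bash
python3 -c "
from h import *
s=r.get_state();print(s['tool_pos'],s['opening'],s['finger_force'])
im=cams.snapshot('side')
P=R.from_quat(s['eef_rot']).apply([[0,0,0],[0,0,.019],[0,.015,.019],[0,-.015,.019],[0,0,-.045]])+s['tool_pos']
u=proj('side',P);print(u)
big=cv2.resize(im[340:440,290:423],(800,600),interpolation=cv2.INTER_CUBIC)
for p in u[:2]: cv2.circle(big,tuple(int(v) for v in (p-[290,340])*6),4,(255,0,0),-1)
save('x',big,'c6.png')"
```

```text
[ 0.51521015 -0.21471976  0.06928606] 0.037134040538966157 0.0
[[337.25177259 386.98894165]
 [336.68495936 393.71616736]
 [343.71522227 399.45224294]
 [329.76155978 388.06204452]
 [338.66061105 370.22039207]]
```

View pics/c6.png

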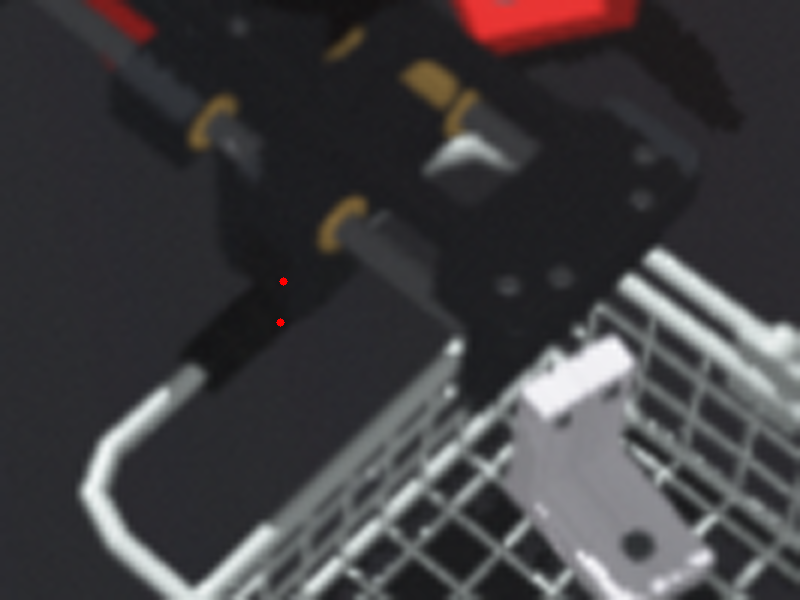

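The bail is still flat; the fingers look centred on the roll, but the opening (3 mm) says the roll is not between them. Check reading once more with one held row.

>>> jog_arm(turn=[[0,0,0],[0,0,0]], translation=[[0,0,0],[0,0,0]], grip=[1,1])

```text
clock: 11.35
tool_pos: [0.515, -0.2147, 0.0689]
eef_rot: [0.978, 0.207, 0.0, 0.0]
contact_force: [0.1, 1.1, 0.3]
opening: 0.004
finger_force: 0.0
```

```bash
python3 -c "
from h import *
a=cams.snapshot('side');b=cams.snapshot('top')
for c in('side','top'):
    for d in models.place_of(c,'bail_grip')[:2]+models.find_in(c,'bail_grip')[:2]: print(c,round(d['p'],2),np.round(d['position'],4))
f=lambda i,x,y,w,g:np.clip(255*(cv2.resize(i[y:y+w*3//4,x:x+w],(400,300),interpolation=cv2.INTER_CUBIC)/255.)**g,0,255)
o=cv2.imread('pics/side0.png')[:,:,::-1]
save('x',np.vstack([np.hstack([f(a,305,362,66,.4),f(o,305,362,66,.4)]),np.hstack([f(b,380,250,80,.4),f(a,300,330,160,.4)])]),'c7.png')"
```

```text
side 0.82 [ 0.519  -0.214   0.0653]
side 0.82 [ 0.4831 -0.2479  0.0686]
side 0.66 [ 0.578  -0.2699  0.0128]
top 0.68 [ 0.5624 -0.219   0.069 ][ WARN:0@2.737] global loadsave.cpp:1063 imwrite_ Unsupported depth image for selected encoder is fallbacked to CV_8U.
```

View pics/c7.png

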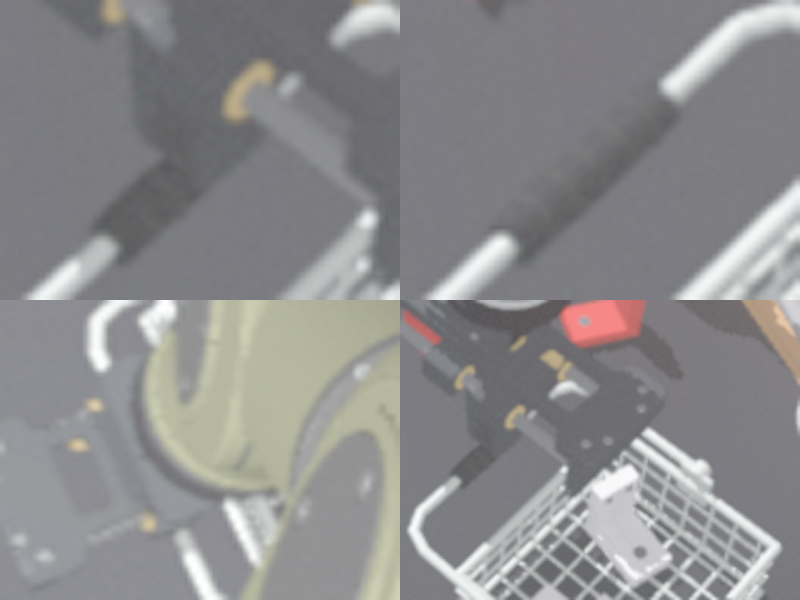

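```bash
python3 -c "
from h import *
print([a for a in dir(r) if a[0]!='_'],r.tips_ahead)
d=np.array([-.4035,.915]);n=np.array([.915,.4035])
for h in (.038,.028,.018,.008): 
  for w in (-.015,.015):
    P=np.r_[np.array([.5258,-.3356])+.045*d+w*n,.2199-h]; print(h,w,(proj('side',P)[0]-[240,260])/0.7+[400,0])
s=r.get_state()
print(s['tool_pos'],s['opening'])
im=cv2.imread('pics/c3.png');g=im[150:240,540:680].astype(int).min(2);ys,xs=np.nonzero(g>150);sel=xs<75
i=np.argmin(xs);print('leftmost',xs[i]+540,ys[i]+150)
for y in range(160,225,5): print(y,''.join('#' if v>150 else '.' for v in g[y-150,:100:2]))
"
```

```text
['Unreachable', 'finish_job', 'get_state', 'tips_ahead'] 0.019
0.038 -0.015 [561.04960149 193.46455092]
0.038 0.015 [582.04382272 174.0123175 ]
0.028 -0.015 [561.77983517 187.44690502]
0.028 0.015 [582.94798457 167.93179262]
0.018 -0.015 [562.52317893 181.31429575]
0.018 0.015 [583.86789533 161.73802078]
0.008 -0.015 [563.27996753 175.06358867]
0.008 0.015 [584.80394281 155.42800385]
[ 0.51498536 -0.21467168  0.06890251] 0.004050708358701179
leftmost 540 233
160 ..........###.....................................
165 ........##........................................
170 ......................#...........................
175 ...................########.......................
180 ................###########.......................
185 .............########...######....................
190 ............##########..#########.................
195 ...............################.................##
200 ..................#############...................
205 ...............###...#########....................
210 ............###...#.....######....................
215 ..........###..#......##....#.....................
220 .......###.........##.....#.......................
```

```bash
python3 -c "
from h import *
s=r.get_state();Q=R.from_quat(s['eef_rot'])
for z in (-.045,-.09):
  for x in (-.0375,.0375):
    for y in (-.0935,.0935):
      P=Q.apply([x,y,z])+s['tool_pos'];print(z,x,y,((proj('top',P)[0]-[380,250])*5+[0,300]).round(),((proj('side',P)[0]-[300,330])*2.5+[400,300]).round())
for P in ([.513,-.2145,.066],s['tool_pos']): print('roll/tcp top',((proj('top',P)[0]-[380,250])*5+[0,300]).round(),proj('side',P)[0])
# wire ends of roll, before/now diff
o=cv2.imread('pics/side0.png')[:,:,::-1].astype(int);a=cams.snapshot('side').astype(int)
print(np.abs(o-a).sum(2)[392:412,312:334].mean())
t=cv2.imread('pics/top0.png')[:,:,::-1].astype(int);b=cams.snapshot('top').astype(int)
print(np.abs(t-b).sum(2)[296:312,416:424].mean())
"
```

```text
-0.045 -0.0375 -0.0935 [  9. 610.] [344. 348.]
-0.045 -0.0375 0.0935 [392. 447.] [575. 538.]
-0.045 0.0375 -0.0935 [-60. 452.] [428. 282.]
-0.045 0.0375 0.0935 [321. 294.] [657. 456.]
-0.09 -0.0375 -0.0935 [ 22. 601.] [343. 303.]
-0.09 -0.0375 0.0935 [420. 431.] [582. 495.]
-0.09 0.0375 -0.0935 [-50. 437.] [430. 236.]
-0.09 0.0375 0.0935 [345. 273.] [667. 412.]
roll/tcp top [148. 469.] [335.80428353 388.49462555]
roll/tcp top [150. 464.] [337.0961531  387.14708175]
21.83409090909091
31.2890625
```

The evidence (finger outline sits about 20 mm higher in the picture than its projection; bail unmoved) suggests the fingertips closed just above the roll. Open, go 18 mm lower, and close again.

>>> jog_arm(turn=[[0,0,0],[0,0,0],[0,0,0],[0,0,0],[0,0,0],[0,0,0],[0,0,0],[0,0,0]], translation=[[0,0,0],[0,0,0],[0,0,0],[0,0,0],[0,0,0.006],[0,0,0.012],[0,0,0.018],[0,0,0.018]], grip=[0.65,0.65,0.65,0.65,0.65,0.65,0.65,0.65])

```text
clock: 12.75
tool_pos: [0.5145, -0.2145, 0.0502]
eef_rot: [0.978, 0.207, -0.001, -0.0]
contact_force: [0.0, -0.0, -0.7]
opening: 0.347
finger_force: 0.0
```

>>> jog_arm(turn=[[0,0,0],[0,0,0],[0,0,0],[0,0,0]], translation=[[0,0,0],[0,0,0],[0,0,0],[0,0,0]], grip=[1,1,1,1], force=25)

```text
clock: 13.25
tool_pos: [0.5149, -0.2144, 0.051]
eef_rot: [0.978, 0.207, -0.0, -0.0]
contact_force: [0.6, 0.6, -0.4]
opening: 0.148
finger_force: 25.0
```

The roll is gripped now (13 mm). Swing the bail up along its arc.

>>> jog_arm(turn=[[0,0,0],[0,0,0],[0,0,0],[0,0,0],[0,0,0],[0,0,0],[0,0,0],[0,0,0],[0,0,0],[0,0,0],[0,0,0],[0,0,0]], translation=[[0,0.0016,-0.018],[0,0.0063,-0.036],[0,0.014,-0.0525],[0,0.0246,-0.0675],[0,0.0375,-0.08],[0,0.0525,-0.091],[0,0.069,-0.0987],[0,0.087,-0.103],[0,0.096,-0.1045],[0,0.105,-0.105],[0,0.105,-0.105],[0,0.105,-0.105]], grip=[1,1,1,1,1,1,1,1,1,1,1,1])

```text
clock: 14.75
tool_pos: [0.5579, -0.3101, 0.1561]
eef_rot: [0.978, 0.207, 0.0, -0.0]
contact_force: [1.9, 0.7, 2.5]
opening: 0.147
finger_force: 25.0
```

```bash
python3 -c "
from h import *
s=r.get_state();print(s['tool_pos'],s['opening'],s['contact_force'],s['q'].round(2))
im={c:cams.snapshot(c) for c in('top','side')}
for c in im:
  for n in ('bail_grip','basket','hook_seat'):
    for d in models.place_of(c,n)[:1]: print(c,n,round(d['p'],2),np.round(d['position'],4))
f=lambda i,x,y,w:cv2.resize(i[y:y+w*3//4,x:x+w],(400,300),interpolation=cv2.INTER_CUBIC)
save('x',np.hstack([f(im['top'],370,190,160),f(im['side'],270,260,250)]),'c8.png')"
```

```text
[ 0.55786975 -0.31011257  0.15608799] 0.1471155894584308 [1.87491797 0.66116616 2.45720212] [ 0.55  0.8  -0.21  1.59  0.21  0.78 -0.9 ]
top hook_seat 0.85 [0.5335 0.3084 0.22  ]
side bail_grip 0.91 [ 0.5607 -0.3113  0.1718]
side basket 0.73 [ 0.5539 -0.312   0.0006]
side hook_seat 0.55 [0.5296 0.3129 0.2227]
```

```bash
python3 -c "
from h import *
go([.434,.312,.266],-2.5)
go([.5579,-.31,.266],-66.2)"
```

```text
turn [ 5.0000e-04 -6.0000e-04 -1.1098e+00] trans [ 0.139  -0.619  -0.1099] t 15.15 q [ 0.55  0.8  -0.21  1.59  0.21  0.78 -0.9 ]
turn [ 0.0001 -0.0007  0.002 ] trans [ 0.0002 -0.0002 -0.1099] t 15.15 q [ 0.55  0.8  -0.21  1.59  0.21  0.78 -0.9 ]
```

>>> jog_arm(turn=[[0,0,0],[0,0,0],[0,0,0],[0,0,0],[0,0,0],[0,0,0],[0,0,0],[0,0,0],[0,0,0],[0,0,0]], translation=[[0,0,-0.004],[0,0,-0.012],[0,0,-0.025],[0,0,-0.042],[0,0,-0.06],[0,0,-0.078],[0,0,-0.093],[0,0,-0.104],[0,0,-0.11],[0,0,-0.11]], grip=[1,1,1,1,1,1,1,1,1,1], force=35)

```text
clock: 16.4
tool_pos: [0.5575, -0.3107, 0.2661]
eef_rot: [0.978, 0.207, 0.0, 0.0]
contact_force: [0.6, -0.0, -7.8]
opening: 0.146
finger_force: 35.0
```

>>> jog_arm(turn=[[0,0,-0.008],[0,0,-0.031],[0,0,-0.067],[0,0,-0.115],[0,0,-0.173],[0,0,-0.24],[0,0,-0.313],[0,0,-0.391],[0,0,-0.472],[0,0,-0.555],[0,0,-0.638],[0,0,-0.719],[0,0,-0.797],[0,0,-0.87],[0,0,-0.937],[0,0,-0.995],[0,0,-1.043],[0,0,-1.079],[0,0,-1.102],[0,0,-1.11]], translation=[[0.001,-0.0045,0],[0.0039,-0.0173,0],[0.0084,-0.0376,0],[0.0145,-0.0644,0],[0.0217,-0.0967,0],[0.03,-0.1337,0],[0.0392,-0.1744,0],[0.0489,-0.2179,0],[0.0591,-0.2632,0],[0.0695,-0.3095,0],[0.0799,-0.3558,0],[0.0901,-0.4011,0],[0.0998,-0.4446,0],[0.109,-0.4853,0],[0.1173,-0.5223,0],[0.1245,-0.5546,0],[0.1306,-0.5814,0],[0.1351,-0.6017,0],[0.138,-0.6145,0],[0.139,-0.619,0]], grip=[1,1,1,1,1,1,1,1,1,1,1,1,1,1,1,1,1,1,1,1])

```text
clock: 18.9
tool_pos: [0.4338, 0.312, 0.2658]
eef_rot: [0.722, 0.692, -0.0, 0.0]
contact_force: [-0.1, -0.7, -6.6]
opening: 0.144
finger_force: 35.0
```

>>> jog_arm(turn=[[0,0,0],[0,0,0],[0,0,0],[0,0,0],[0,0,0],[0,0,0]], translation=[[0,0,0],[0,0,0],[0,0,0],[0,0,0],[0,0,0],[0,0,0]], grip=[1,1,1,1,1,1])

```text
clock: 19.65
tool_pos: [0.434, 0.3116, 0.2659]
eef_rot: [0.723, 0.691, -0.0, 0.0]
contact_force: [-0.2, 0.7, -6.5]
opening: 0.147
finger_force: 35.0
```

```bash
python3 -c "
from h import *
s=r.get_state();print(s['tool_pos'],s['opening'],s['contact_force'],s['q'].round(2))
im={c:cams.snapshot(c) for c in('top','side')}
for c in im:
  for n in ('bail_grip','basket','hook_seat','rinse_stand'):
    for d in models.place_of(c,n)[:1]: print(c,n,round(d['p'],2),np.round(d['position'],4))
go([.532,.308,.266],-2.5)
f=lambda i,x,y,w:cv2.resize(i[y:y+w*3//4,x:x+w],(400,300),interpolation=cv2.INTER_CUBIC)
save('x',np.vstack([np.hstack([f(im['top'],100,140,200),f(im['side'],140,60,240)]),np.hstack([f(im['top'],130,170,100),f(im['side'],180,100,120)])]),'c9.png')"
```

```text
[0.43398875 0.31159298 0.26588294] 0.14719788054047453 [-0.15280223  0.68451325 -6.50650299] [-0.38  0.56 -0.54  1.78  0.36  0.89 -1.12]
top basket 0.8 [0.4362 0.3132 0.1111]
top hook_seat 0.88 [0.533  0.3089 0.2223]
top rinse_stand 0.95 [ 0.5305  0.3056 -0.0008]
side bail_grip 0.93 [0.4419 0.3107 0.2797]
side basket 0.8 [0.4321 0.3106 0.1064]
side hook_seat 0.71 [0.5282 0.3108 0.2256]
side rinse_stand 0.59 [ 0.7713 -0.2514 -0.0047]
turn [ 0.      0.0001 -0.0003] trans [ 0.0007  0.0981 -0.0001] t 20.15 q [-0.38  0.56 -0.54  1.78  0.36  0.9  -1.12]
```

View pics/c9.png

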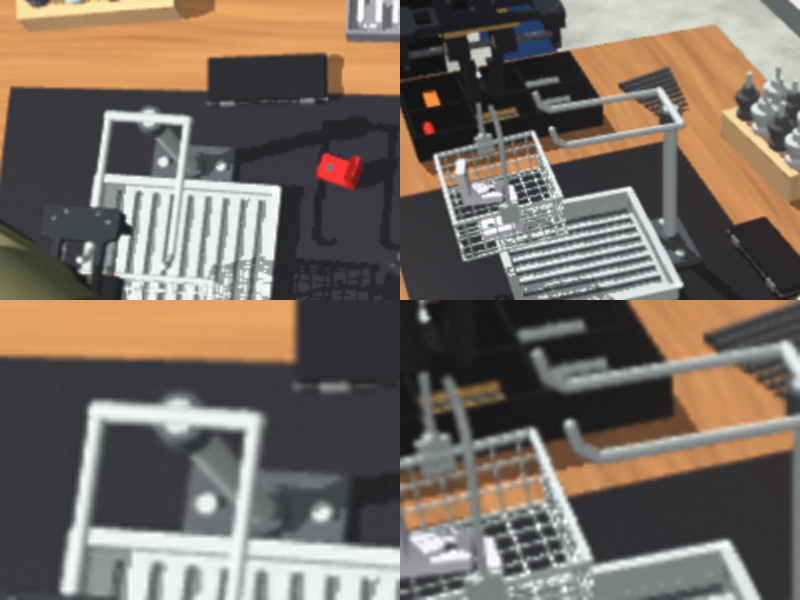

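Both brackets sit in the basket, hung level in front of the prong tips (side crop tips at (540,355) and (572,428)), bail crossbar above them. Advance over the prongs.

>>> jog_arm(turn=[[0,0,0],[0,0,0],[0,0,0],[0,0,0],[0,0,0],[0,0,0],[0,0,0],[0,0,0],[0,0,0],[0,0,0],[0,0,0],[0,0,0],[0,0,0],[0,0,0],[0,0,0]], translation=[[0,0.004,0],[0,0.013,0],[0,0.026,0],[0,0.041,0],[0,0.057,0],[0,0.072,0],[0,0.086,0],[0,0.097,0],[0,0.103,0],[0,0.105,0],[0,0.105,0],[0,0.105,0.004],[0,0.105,0.012],[0,0.105,0.022],[0,0.105,0.03]], grip=[1,1,1,1,1,1,1,1,1,1,1,1,1,1,1])

```text
clock: 22.02
tool_pos: [0.5386, 0.3067, 0.2348]
eef_rot: [0.722, 0.691, -0.001, -0.0]
contact_force: [-0.5, -0.4, -6.1]
opening: 0.145
finger_force: 35.0
```

```bash
python3 -c "
from h import *
s=r.get_state();print(s['tool_pos'],s['contact_force'])
im={c:cams.snapshot(c) for c in('top','side')}
for c in im:
  for n in ('bail_grip','basket','hook_seat'):
    for d in models.place_of(c,n)[:1]: print(c,n,round(d['p'],2),np.round(d['position'],4))
"
```

```text
[0.53856938 0.3066829  0.23477272] [-0.50490769 -0.38182722 -6.12439384]
side bail_grip 0.58 [0.5435 0.3063 0.2494]
side basket 0.62 [0.5403 0.304  0.0772]
side hook_seat 0.58 [0.5276 0.309  0.2244]
```

>>> jog_arm(turn=[[0,0,0],[0,0,0],[0,0,0],[0,0,0],[0,0,0],[0,0,0]], translation=[[0,0,0.006],[0,0,0.012],[0,0,0.018],[0,0,0.022],[0,0,0.025],[0,0,0.025]], grip=[1,1,1,1,1,1])

```text
clock: 23.18
tool_pos: [0.5388, 0.3069, 0.2106]
eef_rot: [0.722, 0.691, -0.0, -0.0]
contact_force: [0.7, 0.2, -6.4]
opening: 0.148
finger_force: 35.0
```

Not yet carried by the prongs; lower in small steps.

>>> jog_arm(turn=[[0,0,0],[0,0,0],[0,0,0]], translation=[[0,0,0.002],[0,0,0.003],[0,0,0.003]], grip=[1,1,1])

```text
clock: 23.55
tool_pos: [0.5392, 0.3073, 0.2095]
eef_rot: [0.723, 0.691, 0.001, 0.0]
contact_force: [-2.6, -1.9, 6.2]
opening: 0.144
finger_force: 35.0
```

>>> jog_arm(turn=[[0,0,0],[0,0,0],[0,0,0]], translation=[[0,0,0.001],[0,0,0.002],[0,0,0.002]], grip=[1,1,1])

```text
clock: 23.92
tool_pos: [0.5393, 0.3074, 0.2091]
eef_rot: [0.723, 0.691, 0.001, 0.001]
contact_force: [-5.2, -4.1, 15.1]
opening: 0.149
finger_force: 35.0
```

Contact at the expected height: it rests on the prongs. Ease off, open, then withdraw upward.

>>> jog_arm(turn=[[0,0,0],[0,0,0],[0,0,0],[0,0,0],[0,0,0],[0,0,0],[0,0,0]], translation=[[0,0,-0.002],[0,0,-0.003],[0,0,-0.003],[0,0,-0.003],[0,0,-0.003],[0,0,-0.003],[0,0,-0.003]], grip=[1,1,0.8,0.6,0.5,0.5,0.5])

```text
clock: 24.8
tool_pos: [0.5389, 0.307, 0.2088]
eef_rot: [0.722, 0.691, -0.0, 0.0]
contact_force: [-0.8, 0.5, 0.6]
opening: 0.5
finger_force: 0.0
```

```bash
python3 -c "
from h import *
s=r.get_state();print(s['tool_pos'],s['opening'],s['contact_force'])
cams.snapshot('side')
for n in ('bail_grip','basket','hook_seat'):
    for d in models.place_of('side',n)[:1]: print(n,round(d['p'],2),np.round(d['position'],4))
"
```

```text
[0.53890594 0.30700699 0.20882323] 0.500162386268817 [-0.84085523  0.53066914  0.56699525]
bail_grip 0.74 [0.5419 0.3052 0.2259]
basket 0.87 [0.5412 0.3026 0.0534]
hook_seat 0.6 [0.5309 0.3122 0.2226]
```

Hanging at the right height. Withdraw upward.

>>> jog_arm(turn=[[0,0,0],[0,0,0],[0,0,0],[0,0,0],[0,0,0],[0,0,0],[0,0,0],[0,0,0],[0,0,0],[0,0,0],[0,0,0],[0,0,0]], translation=[[0,0,-0.008],[0,0,-0.018],[0,0,-0.03],[0,0,-0.05],[0,0,-0.08],[0,-0.02,-0.11],[0,-0.06,-0.13],[0,-0.1,-0.13],[0,-0.12,-0.13],[0,-0.12,-0.13],[0,-0.12,-0.13],[0,-0.12,-0.13]], grip=[0.5,0.5,0.5,0.5,0.5,0.5,0.5,0.5,0.5,0.5,0.5,0.5])

```text
clock: 26.5
tool_pos: [0.4202, 0.312, 0.3388]
eef_rot: [0.723, 0.691, 0.0, 0.0]
contact_force: [0.0, -0.2, -0.4]
opening: 0.503
finger_force: 0.0
```

```bash
python3 -c "
from h import *
s=r.get_state();print(s['clock'],s['tool_pos'],s['contact_force'])
for k in range(2):
  im={c:cams.snapshot(c) for c in('side','top')}
  for c in im:
   for n in ('bail_grip','basket','hook_seat'):
    for d in models.place_of(c,n)[:1]: print(c,n,round(d['p'],2),np.round(d['position'],4))
f=lambda i,x,y,w:cv2.resize(i[y:y+w*3//4,x:x+w],(400,300),interpolation=cv2.INTER_CUBIC)
save('x',np.hstack([f(im['top'],100,140,200),f(im['side'],170,80,200)]),'c10.png')"
```

```text
26.5 [0.42017684 0.31204387 0.33878094] [ 0.0175672  -0.21052001 -0.42507868]
side bail_grip 0.84 [0.5419 0.305  0.2273]
side basket 0.78 [0.5407 0.3037 0.0551]
side hook_seat 0.81 [0.5324 0.313  0.2225]
top bail_grip 0.66 [0.5383 0.303  0.2258]
top basket 0.56 [0.543  0.3067 0.0516]
top hook_seat 0.93 [0.5324 0.3079 0.2205]
side basket 0.72 [0.5415 0.3034 0.0518]
side hook_seat 0.58 [0.5293 0.3102 0.225 ]
top bail_grip 0.82 [0.5366 0.3044 0.2263]
top basket 0.55 [0.5406 0.3078 0.0546]
```

View pics/c10.png

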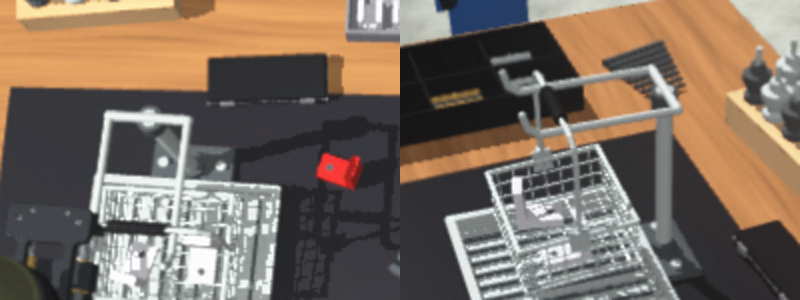

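The basket hangs level from both prongs (roll between them, side crop (548,100)), both brackets are inside, and the gripper is clear.

```bash
python3 -c "
from plant import r
print(r.finish_job())"
```

```text
the job is handed in; nothing more can be done
None
```

The job is handed in (no verdict was returned): the basket hangs level from both prongs above the pan with both brackets in it, the gripper is clear, and the arm met none of the other things on the bench, about 27 s in by the robot's clock.

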